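# Pull-gauge check of a ball bearing

## Robot

A 7-joint arm with a two-finger parallel gripper is mounted at the origin on the work surface. World frame = base frame: x ahead of the robot, y to its left, z up, the work surface at z = 0. Lengths are in m, angles in rad, forces in N, time in s.
With the tool pointing down it reaches from about 0.4 to 0.85 m from the base axis. Payload 10.4 kg.
Tool frame: the origin (TCP) lies between the finger pads; the fingertips stand 19 mm ahead of it and the grasp point (between the pads) is the TCP (manip.tips_ahead is the distance from the TCP to the fingertips, in m); z points along the fingers, y is the line along which they close (so a half turn about z gives the same grasp; the last joint's range is limited). The gripper opens to 85 mm and grips with 20 to 120 N. Pads are 22 mm wide; open, the fingers measure 114 mm over their backs; the gripper's body (76 mm by 85 mm) begins 54 mm behind the grasp point. The pads swing forward as they close: fully open they stand 13 mm farther back than shut.
Start: joints at [-1.265, 0.332, -0.065, 1.46, 0.022, 1.35, -0.088], TCP at [0.202, 0.592, 0.25] pointing down, gripper open.
Joint ranges: [-2.6, 2.6], [-0.5, 2.12], [-1.47, 1.34], [0.16, 2.42], [-1.27, 4.41], [0.06, 2.06], [-2.6, 2.6]. Speed limits (rad/s): [2.22, 2.22, 2.79, 2.79, 3.14, 3.14, 3.14].

## Interface

Orientations are given as a unit quaternion [x, y, z, w].
In Python, from workcell import manip, viewer gives the robot as it stands.
- The arm moves only by the tool arm_command, never from a script. Its argument "series" is text: rows parted by semicolons, each of 5 numbers parted by spaces: the closure, from 0 (fully open) to 1 (shut), then the shift along the tool's x, y, z normalised to -1 to 1, where 1 is 0.4 m, then the turn about the tool's z normalised to -1 to 1, where 1 is 180 degrees. In form: jaw tx ty tz spin; .... A call has exactly 10 rows; each row shifts and turns the commanded pose from where the row before left it, along the tool's axes as they then stand; what a row does not reach is not made up. A row lasts 1/8 s, in which the tool goes at most 62.5 mm and 10.7 degrees, less where a joint would pass 70% of its speed; a pose out of reach is approached as far as the arm can. A call with a number of a shift or a turn outside -1 to 1 is refused whole. A call with a gripper value outside its range is refused whole. The fingers move at their own pace and stop on an object; "newtons" is the grip in N (left out, the last holds). Time passes only in rows, so rows that do not move let the fingers close, or fill a call up. It gives the time, the measured TCP pose, the force, the opening and the grip force at its end, in the units of the state.
- manip.get_obs(): the state, without advancing time (a new reading comes with each control period).
- viewer.camera(name): name is "side" or "top" or "wrist"; returns a dict with "pixels" (420x560x3 uint8, red, green, blue), "intrinsics" (3x3 intrinsics, pixels), "D" ([k1, k2, p1, p2, k3] as OpenCV has them; the pictures are not rectified), "extrinsics" (4x4, takes a point from world to camera coordinates). Camera axes: x right, y up, looking along -z (the intrinsics and any distortion apply to the point x, -y, -z); pixel columns grow to the right and rows downward; lengths in m; the calibration is good to about 2 mm. A picture is of the moment at which its call begins. There is no depth.
- manip.hand_in(): hands the job in; it is judged then, once.
The state is a dict: "clock": time; "joint_pos": joint angles; "joint_velocities": joint speeds; "tau": joint torques, N m; "position": TCP position; "ee_rot": TCP orientation; "ft_force": force on the tool from outside, world axes, zero at the start; "torque": the same for the moment, N m; "grip_width": opening from 0.0 (shut) to 1.0 (fully open); "grasp_force": force on a finger pad.
Only numpy, scipy, OpenCV 4.12 (cv2) and the standard library are available. Lean on these libraries where they do the work, as an engineer would, in place of code of your own. Each camera call takes 0.05 s, during which the arm holds its last target. There are 200 camera calls.

## Task

Lay the middle-sized of the three loose ball bearings flat in the bench tester, between the two pins and the anvil, then draw the tester's sprung handle out until the anvil has pulled the bearing up against the pins and the pointer stands between the two long marks (12 N), and hold it there for at least a second. Then ease the handle back until the pointer is at zero, without letting it snap back, and lay the bearing flat in the shallow open blue tray standing by itself beside the tester. Never draw the pointer past the last mark, do not drop the bearing, and leave the other two bearings where they are.

Things in the scene. Friction and masses are not known exactly. Their poses are not given: they have to be found in the camera images.
- bearing: the ball bearing to check, the middle-sized of three that look alike (steel rings, red seal between): 52 mm outside diameter, 25 mm bore, 15 mm high, lying flat; origin at the centre of its underside, z up along its axis
- bearing_small: small bearing, 35 mm outside diameter, 11 mm high, to be left alone; origin at the centre of its underside
- bearing_large: large bearing, 72 mm outside diameter, 17 mm high, to be left alone; origin at the centre of its underside
- tester: bench tester, fixed to the bench: aluminium base plate 230 mm long (x from -100 to +130 mm), 112 mm wide, top 12 mm above the bench, with a groove along its middle in which the draw bar runs. Origin on the bench; its -x axis is the direction in which the handle is pulled. Two upright steel pins, 10 mm in diameter, 14 mm high above the plate, stand at x = 30 mm, y = +-18 mm
- nest (a point): point on the tester's plate top (z = 12 mm) where the centre of the 52 mm bearing's underside is when the bearing touches both pins, 25 mm behind (+x of) the pins. The free room for the bearing between pins and anvil is 18 to 28 mm longer than the bearing; axes as the tester's
- carriage: sliding carriage: draw bar, steel anvil (44 mm wide, top 31 mm above the bench, face at x = 109 mm of this frame, looking to -x) and white gauge barrel (x from -65 to +12 mm, 30 mm wide, top 35 mm above the bench). Its frame is the tester's, shifted 0 to 10 mm towards -x at the start; it slides up to 45 mm to -x against about 1.5 N of friction and stays where left
- anvil_face (a point): centre of the anvil's face, 20 mm above the bench, on the carriage
- puller (a joint): how far the sprung handle, with the pointer, is drawn out of the gauge barrel (m): 0 at the zero mark, range to 0.055, spring 333 N/m. Short marks at 0, 12, 24 and 48 mm (the last mark, 16 N); the two long marks, right across the barrel, are at 32 and 40 mm, so that 36 mm is 12 N
- bar (a point): centre of the black grip bar of the stirrup-shaped handle, 28 mm above the bench: 76 mm long across the pull (tester's y), 14 mm thick along the pull, 16 mm high. Two 8 mm steel arms (y = +-32 mm) run back from its ends past both sides of the barrel; 46 mm free between the bar and the barrel, 56 mm between the arms. Axes as the tester's
- pointer (a point): middle of the pointer, a wire across the top of the gauge barrel from arm to arm of the handle, 38 mm above the bench; it moves with the handle
- tray: shallow open blue tray, fixed, 150 (its x) x 190 (its y) mm, 32 mm high, walls and floor 4 to 5 mm thick; empty; origin at the centre of its underside
There are look-alikes about, which are no part of the job. Leave any turquoise look-alike of the bearing alone.

How it is judged:
On the way, in this order (a step that is already met when the one before it is completed fails the run):
1. the handle holds the pointer between the two long marks (32 to 40 mm) for 1 s while the anvil presses the flat bearing against the pins (within 8 mm of the nest point, over 7 N) (value of joint puller between 0.032 and 0.04 m and distance between bearing and nest below 0.008 m and angle between bearing's own z axis and vertical below 0.1 rad and contact force between carriage and bearing above 7 N), for 1 s.
2. the handle has been let back to zero (under 4 mm) (value of joint puller below 0.004 m), for 0.1 s.
At the end, for the whole second after the job is handed in: The bearing lies flat (within 0.1 rad) and at rest on the tray's floor, and the gauge handle is back within 4 mm of zero (x of bearing in the frame of tray between -0.055 and 0.055 m and y of bearing in the frame of tray between -0.075 and 0.075 m and z of bearing in the frame of tray below 0.012 m and angle between bearing's own z axis and vertical below 0.1 rad and linear speed of bearing below 0.02 m/s and value of joint puller below 0.004 m); the robot touches nothing.
It fails at once if the pointer is drawn past the last mark (over 49 mm) (value of joint puller above 0.049 m).
It fails at once if the handle snaps back (faster than 0.3 m/s) (velocity of joint puller below -0.3 m/s).
It fails at once if the bearing is let go in the air, its underside over 45 mm above the bench (height (world z) of bearing above 0.045 m and contact force between the fingers and bearing below 0.05 N).
It fails at once if the small or the large bearing is moved by over 20 mm (distance of any of bearing_small, bearing_large from where it was at the start of the episode above 0.02 m).
It also fails if it takes over 70 s, if anything falls off the work surface, if the arm or the gripper's body presses on something with over 40 N, if the wrist force passes 120 N, or if a joint passes its speed limit or range.

## Working session

There is one attempt and no reset: what is moved stays moved. The work goes in short steps, Python scripts to look and compute and a tool call to move; the robot and the scene stay as the last step left them, time stands still between calls to the robot, and variables do not carry over. Pictures are saved under pics/ and viewed, at most 10 in all, crops included, and the job is handed in when it is done.

Besides the shell and the picture viewer there is one more tool, called after ">>>" as name(argument=value, ...) on one line, values as JSON. arm_command: Moves the arm, as the interface text tells. Scaled input: -1 to 1 covers 0.4 m each way for a shift and 180 degrees each way for a turn. Its arguments: {"type":"object","properties":{"series":{"type":"string"},"newtons":{"type":"number"}},"required":["series"]}

```bash
ls; mkdir -p pics
cat > h.py <<'E'
import numpy as np, cv2
from workcell import manip, viewer
def shot(n):
    c=viewer.camera(n); c['pixels']=np.array(c['pixels']); return c
def ray(c,uv):
    p=cv2.undistortPoints(np.array([[uv]],float),np.array(c['intrinsics'],float),np.array(c['D'],float))[0,0]
    E=np.array(c['extrinsics'],float); R,t=E[:3,:3],E[:3,3]
    return -R.T@t, R.T@np.array([p[0],-p[1],-1.])
def on(c,uv,z):
    o,d=ray(c,uv); return o+d*(z-o[2])/d[2]
def proj(c,P):
    E=np.array(c['extrinsics'],float); q=E[:3,:3]@np.array(P,float)+E[:3,3]
    return cv2.projectPoints(np.array([[q[0],-q[1],-q[2]]]),np.zeros(3),np.zeros(3),np.array(c['intrinsics'],float),np.array(c['D'],float))[0][0,0]
def save(c,f,s=1): cv2.imwrite('pics/'+f,cv2.resize(c['pixels'][:,:,::-1],None,fx=s,fy=s))
E
python3 - <<'E'
from h import *
import pickle
a=shot('top');b=shot('side')
pickle.dump((a,b),open('s0.pkl','wb'))
save(a,'top0.png',1.42);save(b,'side0.png',1.42)
o=manip.get_obs();print(o['clock'],o['position'],o['ee_rot'],o['grip_width'],manip.tips_ahead)
for c in(a,b):print(ray(c,(280,210)))
E
```

```text
pics
0.1 [0.20172074 0.5912198  0.24959633] [ 1.63671378e-01  9.86514709e-01 -6.34306458e-04 -7.73245635e-05] 1.0070195803636632 0.019
(array([ 0.45765303, -0.02826337,  1.17867154]), array([ 0.11722972,  0.02911374, -0.99270593]))
(array([ 0.51235907, -0.76913249,  0.70333429]), array([ 0.08561748,  0.74088597, -0.66659811]))
```

View pics/top0.png

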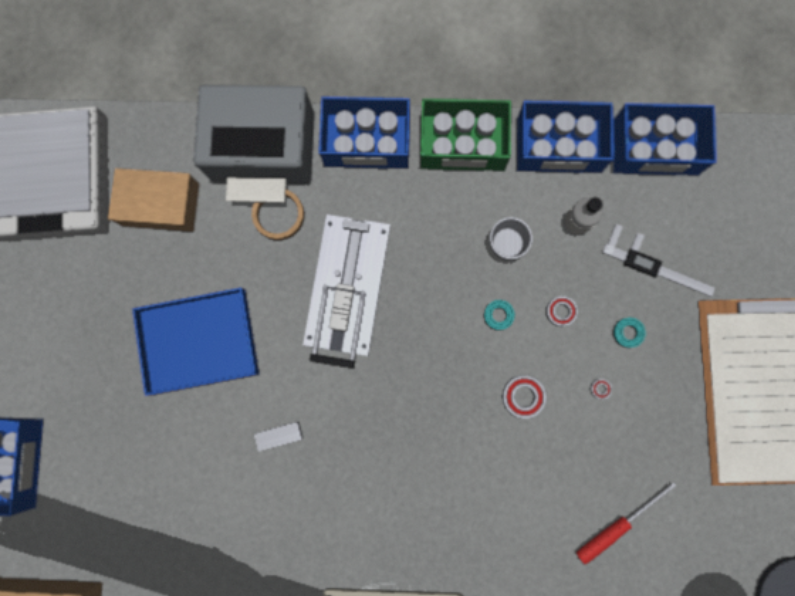

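View pics/side0.png

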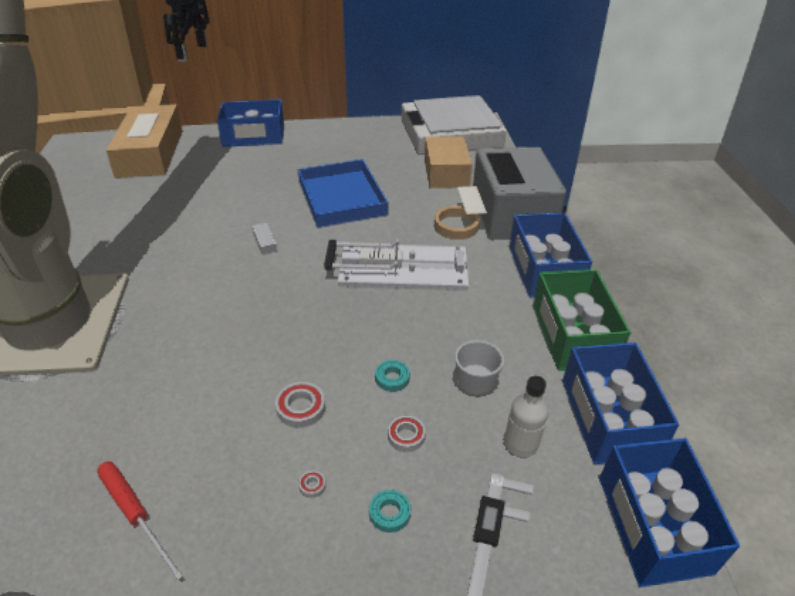

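The top view (scaled ×1.42) shows the middle-sized bearing at (562,311), the large one at (524,397) and the small one at (600,388). The tester plate has corners (327,215), (391,222), (368,354) and (304,345), with its handle at (333,357). Its pins are at (338,273) and (360,277), and its anvil is at (355,225). The tray is at (196,341). The side view agrees.

Run:
```python
from h import *
import pickle
a,b=pickle.load(open('s0.pkl','rb'))
def cont(m,mn): 
    cs,_=cv2.findContours(m.astype(np.uint8),cv2.RETR_EXTERNAL,cv2.CHAIN_APPROX_NONE); return [c for c in cs if cv2.contourArea(c)>mn]
for n,c in(('top',a),('side',b)):
    h=cv2.cvtColor(c['pixels'],cv2.COLOR_RGB2HSV);H,S,V=h[...,0],h[...,1],h[...,2]
    red=((H<8)|(H>172))&(S>110)&(V>70)
    for k in cont(red,15):
        pts=np.array([on(c,p[0],.014)[:2] for p in k]); (x,y),r=cv2.minEnclosingCircle(pts.astype(np.float32)); print(n,'red',(x,y),'D',2*r)
    blue=(H>105)&(H<125)&(S>120)&(V>50)
    for k in cont(blue,1500):
        pts=np.array([on(c,p[0],.032)[:2] for p in k],np.float32); print(n,'blue',cv2.minAreaRect(pts))
c=a;g=cv2.cvtColor(c['pixels'],cv2.COLOR_RGB2GRAY)
m=np.zeros_like(g);m[140:265,205:285]=1
k=max(cont((g>165)&(m>0),100),key=cv2.contourArea)
pts=np.array([on(c,p[0],.012)[:2] for p in k],np.float32);print('plate',cv2.minAreaRect(pts),cv2.boxPoints(cv2.minAreaRect(pts)))
m[:240]=0
k=max(cont((g<60)&(m>0),20),key=cv2.contourArea)
pts=np.array([on(c,p[0],.036)[:2] for p in k],np.float32);print('bar',cv2.minAreaRect(pts))
cv2.imwrite('pics/t1.png',cv2.resize(c['pixels'][145:265,205:285,::-1],None,fx=5,fy=5,interpolation=cv2.INTER_CUBIC))
```

```text
top red (0.20779559016227722, -0.3410928547382355) D 0.09959981590509415
top red (0.43580737709999084, -0.21061883866786957) D 0.05880383402109146
top red (0.5817274451255798, -0.27345210313796997) D 0.040967270731925964
top blue ((0.5124841928482056, 0.3449820280075073), (0.14913855493068695, 0.1928965151309967), 12.608229637145996)
top blue ((0.8833908438682556, -0.36363786458969116), (0.12517423927783966, 0.3381292521953583), 0.2977848947048187)
top blue ((0.8827065229415894, 0.07274915277957916), (0.12481046468019485, 0.1539902240037918), 0.08063347637653351)
side red (0.4547117352485657, -0.34303998947143555) D 0.027037041261792183
side red (0.209004208445549, -0.341126024723053) D 0.11344995349645615
side red (0.5838976502418518, -0.27436885237693787) D 0.04274207726120949
side red (0.4381332993507385, -0.20971454679965973) D 0.05979698523879051
side blue ((0.8880900144577026, -0.3429673910140991), (0.3695308566093445, 0.14203166961669922), 89.92228698730469)
side blue ((0.8909092545509338, 0.08371464163064957), (0.2450256645679474, 0.13563866913318634), 87.46906280517578)
side blue ((0.5166453123092651, 0.3251144289970398), (0.15384253859519958, 0.23057107627391815), 12.43112850189209)
side blue ((1.0984537601470947, 0.9994254112243652), (1.5394717454910278, 1.0968143939971924), 88.83621978759766)
plate ((0.6183435916900635, 0.09508126974105835), (0.11216726899147034, 0.23040072619915009), 82.34175872802734) [[0.49669686 0.05484992]
 [0.72504246 0.02414582]
 [0.73999035 0.13531262]
 [0.5116447  0.16601673]]
bar ((0.48588961362838745, 0.1110759824514389), (0.07196995615959167, 0.010780774056911469), 82.262939453125)
```

View pics/t1.png

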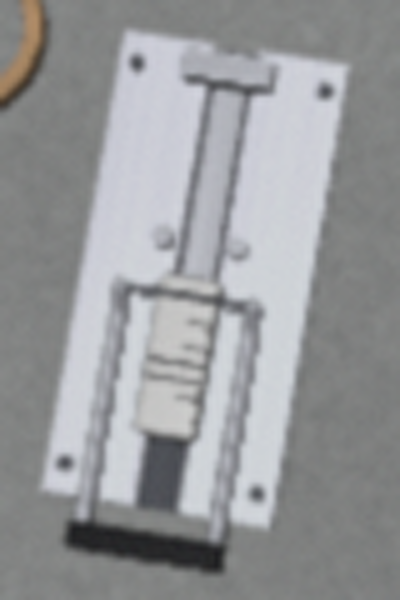

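>>> arm_command(series="0 0 0 0 -0.0312; 0 0 0 0 -0.0312; 0 -0.1 -0.1 0 0; 0 -0.1 -0.1 0 0; 0 -0.1 -0.1 0 0; 0 -0.1 -0.1 0 0; 0 -0.1 -0.1 0 0; 0 -0.1 -0.1 0 0; 0 -0.1 -0.1 0 0; 0 -0.1 -0.1 0 0", newtons=40)

```text
clock: 1.35
position: [0.4773, 0.2303, 0.2502]
ee_rot: [0.066, 0.998, 0.0, -0.0]
ft_force: [1.0, 1.0, -0.7]
grip_width: 1.003
grasp_force: 0.0
```

>>> arm_command(series="0.1 -0.043 -0.122 0.02 0; 0.2 -0.043 -0.122 0.02 0; 0.2 -0.043 -0.122 0.02 0; 0.2 -0.043 -0.122 0.02 0; 0.2 -0.043 -0.122 0.02 0; 0.2 -0.043 -0.122 0.02 0; 0.2 -0.043 -0.122 0.02 0; 0.2 -0.043 -0.122 0.02 0; 0.2 -0.043 -0.122 0.02 0; 0.2 -0.043 -0.122 0.02 0")

```text
clock: 2.6
position: [0.5827, -0.2758, 0.1696]
ee_rot: [0.066, 0.998, 0.0, -0.0]
ft_force: [0.7, -0.5, 1.4]
grip_width: 0.8
grasp_force: 0.0
```

```bash
cat >> h.py <<'E'
def to(x,y,z=None,yaw=82.34):
    "normalised tool shifts from the measured pose to a world point; yaw = wanted direction of tool y"
    from scipy.spatial.transform import Rotation as Ro
    o=manip.get_obs(); R=Ro.from_quat(o['ee_rot']).as_matrix(); p=np.array(o['position'])
    d=R.T@(np.array([x,y,p[2] if z is None else z])-p)/.4
    a=np.degrees(np.arctan2(R[1,1],R[0,1]))
    print('t',round(o['clock'],2),'p',p.round(4),'yaw',a.round(2),'shift',d.round(4),'spin',round((a-yaw)/180,4),'tilt',R[2,2].round(4),'w',round(o['grip_width'],3),'F',np.round(o['ft_force'],1),'g',np.round(o['grasp_force'],1),'j7',round(o['joint_pos'][6],2))
E
python3 - <<'E'
from h import *
to(.583,-.274,.10)
c=shot('wrist')
h=cv2.cvtColor(c['pixels'],cv2.COLOR_RGB2HSV);H,S,V=h[...,0],h[...,1],h[...,2]
red=(((H<8)|(H>172))&(S>110)&(V>60)).astype(np.uint8)
for k in cv2.findContours(red,cv2.RETR_EXTERNAL,cv2.CHAIN_APPROX_NONE)[0]:
    if cv2.contourArea(k)<80: continue
    pts=np.array([on(c,p[0],.015)[:2] for p in k],np.float32);print(cv2.minEnclosingCircle(pts),pts.min(0),pts.max(0))
save(c,'w1.png')
E
```

```text
t 2.6 p [ 0.5827 -0.2758  0.1696] yaw 82.43 shift [-0.0002  0.0044  0.1741] spin 0.0005 tilt -1.0 w 0.8 F [ 0.7 -0.5  1.4] g 0.0 j7 1.99
((0.5835214257240295, -0.27489590644836426), 0.02108088694512844) [ 0.562761   -0.29455563] [ 0.60428184 -0.25406256]
((0.4559769034385681, -0.3397118151187897), 0.013480489142239094) [ 0.44270405 -0.35228214] [ 0.46924978 -0.32740882]
((0.4385008215904236, -0.21204079687595367), 0.029919710010290146) [ 0.4149759  -0.24054913] [ 0.46830225 -0.18256922]
```

>>> arm_command(series="0.2 -0.002 0.003 0.07 0; 0.2 0 0 0.07 0; 0.2 0 0 0.07 0; 0.2 0 0 0.07 0; 0.2 0 0 0.04 0; 0.2 0 0 0.025 0; 0.2 0 0 0.012 0; 0.2 0 0 0.007 0; 0.2 0 0 0 0; 0.5 0 0 0 0", newtons=40)

```text
clock: 3.9
position: [0.5838, -0.2735, 0.0252]
ee_rot: [0.066, 0.998, -0.0, 0.0]
ft_force: [-0.1, -1.2, 3.2]
grip_width: 0.604
grasp_force: 4.3
```

>>> arm_command(series="0.7 0 0 0 0; 0.7 0 0 0 0; 0.7 0 0 0 0; 0.7 0 0 0 0; 0.7 0 0 0 0; 0.7 0 0 0 0; 0.7 0 0 0 0; 0.7 0 0 0 0; 0.7 0 0 0 0; 0.7 0 0 0 0")

```text
clock: 5.15
position: [0.5838, -0.2736, 0.0257]
ee_rot: [0.066, 0.998, -0.0, 0.001]
ft_force: [-2.5, 0.8, 4.9]
grip_width: 0.581
grasp_force: 40.7
```

Run:
```python
from h import *
to(.664,.089,.16)
save(shot('side'),'s1.png',1)
c=shot('side');cv2.imwrite('pics/s1.png',cv2.resize(c['pixels'][250:340,230:350,::-1],None,fx=5,fy=5,interpolation=cv2.INTER_CUBIC))
```

```text
t 5.15 p [ 0.5838 -0.2736  0.0257] yaw 82.39 shift [-0.0789  0.9251 -0.3358] spin 0.0003 tilt -1.0 w 0.581 F [-2.5  0.8  4.9] g 40.7 j7 2.05
```

View pics/s1.png

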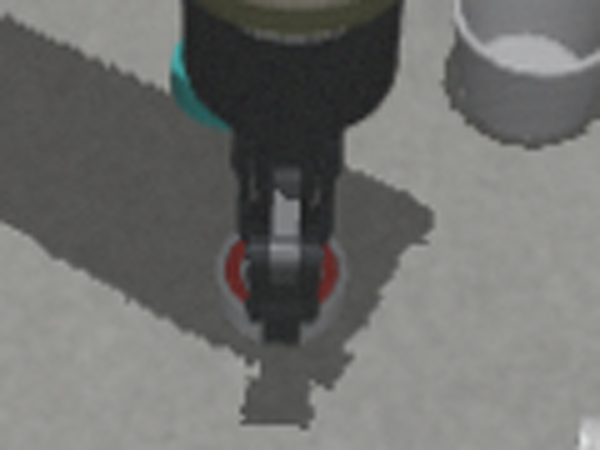

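The side crop shows the fingers around the red-sealed bearing at about (285,275), held centrally. I'll lift it and carry it to the tester.

>>> arm_command(series="0.7 0 0 -0.015 0; 0.7 0 0 -0.05 0; 0.7 0 0 -0.09 0; 0.7 0 0 -0.09 0; 0.7 0 0.04 -0.09 0; 0.7 -0.01 0.09 0 0; 0.7 -0.01 0.09 0 0; 0.7 -0.01 0.09 0 0; 0.7 -0.01 0.09 0 0; 0.7 -0.01 0.09 0 0", newtons=60)

```text
clock: 6.5
position: [0.6295, -0.0808, 0.1602]
ee_rot: [0.066, 0.998, 0.0, 0.001]
ft_force: [0.7, 0.5, -2.1]
grip_width: 0.576
grasp_force: 62.3
```

>>> arm_command(series="0.7 -0.01 0.09 0 0; 0.7 -0.01 0.09 0 0; 0.7 -0.009 0.09 0 0; 0.7 0 0.08 0 0; 0.7 0 0.05 0 0; 0.7 0 0.025 0 0; 0.7 0 0.01 0 0; 0.7 0 0 0 0; 0.7 0 0 0 0; 0.7 0 0 0 0")

```text
clock: 7.75
position: [0.6638, 0.0884, 0.1587]
ee_rot: [0.067, 0.998, -0.0, -0.0]
ft_force: [0.3, 0.8, -1.5]
grip_width: 0.571
grasp_force: 62.3
```

Run:
```python
from h import *
to(.664,.089,.06)
c=shot('side')
h=cv2.cvtColor(c['pixels'],cv2.COLOR_RGB2HSV);H,S,V=h[...,0],h[...,1],h[...,2]
red=(((H<8)|(H>172))&(S>110)&(V>60)).astype(np.uint8)
red[:, :200]=0
for k in cv2.findContours(red,cv2.RETR_EXTERNAL,cv2.CHAIN_APPROX_NONE)[0]:
    if cv2.contourArea(k)>15: print(cv2.boundingRect(k))
print(proj(c,(.664,.089,.15)))
cv2.imwrite('pics/s2.png',cv2.resize(c['pixels'][60:220,220:380,::-1],None,fx=3.5,fy=3.5,interpolation=cv2.INTER_CUBIC))
```

```text
t 7.75 p [0.6638 0.0884 0.1587] yaw 82.34 shift [-0.0004  0.0017  0.2469] spin -0.0 tilt -1.0 w 0.571 F [ 0.3  0.8 -1.5] g 62.3 j7 1.39
(212, 333, 15, 13)
(200, 271, 26, 23)
[303.04465802 140.40110936]
```

View pics/s2.png

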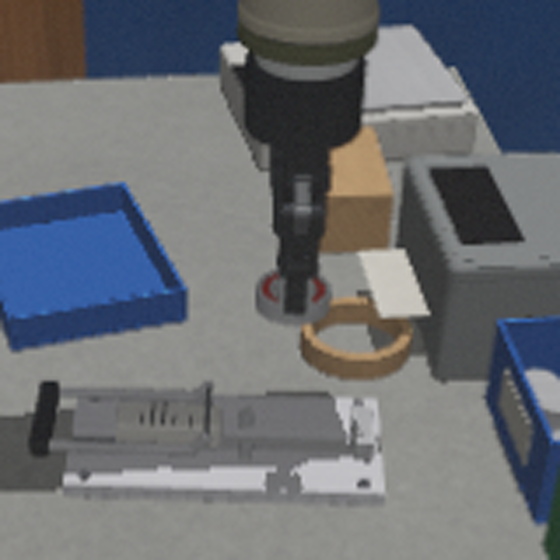

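Bearing held level at crop (293,295), over the tester between the pins and the anvil. Lowering.

>>> arm_command(series="0.7 -0.008 0.0015 0.03 0; 0.7 0 0 0.06 0; 0.7 0 0 0.07 0; 0.7 0 0 0.06 0; 0.7 0 0 0.04 0; 0.7 0 0 0.02 0; 0.7 0 0 0.01 0; 0.7 0 0 0.004 0; 0.7 0 0 0 0; 0.7 0 0 0 0")

```text
clock: 9.05
position: [0.6673, 0.0894, 0.0416]
ee_rot: [0.066, 0.998, 0.0, 0.0]
ft_force: [0.4, -0.3, -0.9]
grip_width: 0.576
grasp_force: 62.3
```

Run:
```python
from h import *
to(.667,.089,.0375)
```

```text
t 9.05 p [0.6673 0.0894 0.0416] yaw 82.39 shift [ 0.0007 -0.0011  0.0103] spin 0.0003 tilt -1.0 w 0.576 F [ 0.4 -0.3 -0.9] g 62.3 j7 1.42
```

>>> arm_command(series="0.7 0 0 0.004 0; 0.7 0 0 0.004 0; 0.7 0 0 0.003 0; 0.7 0 0 0 0; 0.7 0 0 0 0; 0.4 0 0 0 0; 0.35 0 0 0 0; 0.3 0 0 0 0; 0.25 0 0 0 0; 0.2 0 0 0 0")

```text
clock: 10.3
position: [0.667, 0.0893, 0.0366]
ee_rot: [0.066, 0.998, 0.0, -0.0]
ft_force: [1.1, -0.0, -0.8]
grip_width: 0.802
grasp_force: 0.0
```

>>> arm_command(series="0.2 0 0 -0.01 0; 0.2 0 0 -0.03 0; 0.2 0 0 -0.06 0; 0.2 0 0 -0.08 0; 0.2 0 0 -0.08 0; 0.2 0.06 0 -0.02 0.055; 0.2 0.1 0 0 0.055; 0.2 0.1 0 0 0.055; 0.2 0.08 0.02 0 0.055; 0.2 0 0 0 0.055")

```text
clock: 11.55
position: [0.5477, 0.1516, 0.1497]
ee_rot: [0.479, 0.878, 0.001, -0.001]
ft_force: [0.6, -0.4, -0.4]
grip_width: 0.801
grasp_force: 0.0
```

Run:
```python
from h import *
to(.486,.111,.1,yaw=-7.66)
c=shot('top');d=shot('side')
for n,c in(('top',c),('side',d)):
    h=cv2.cvtColor(c['pixels'],cv2.COLOR_RGB2HSV);H,S,V=h[...,0],h[...,1],h[...,2]
    red=(((H<8)|(H>172))&(S>90)&(V>60)).astype(np.uint8)
    for k in cv2.findContours(red,cv2.RETR_EXTERNAL,cv2.CHAIN_APPROX_NONE)[0]:
        if cv2.contourArea(k)>15: print(n,cv2.boundingRect(k),cv2.minEnclosingCircle(np.array([on(c,p[0],.027)[:2] for p in k],np.float32)))
```

```text
t 11.55 p [0.5477 0.1516 0.1497] yaw 32.79 shift [-0.0021 -0.1847  0.1241] spin 0.2247 tilt -1.0 w 0.801 F [ 0.6 -0.4 -0.4] g 0.0 j7 0.38
top (406, 364, 39, 33) ((0.210306316614151, -0.33856430649757385), 0.049880996346473694)
top (357, 267, 25, 25) ((0.43622320890426636, -0.20845985412597656), 0.0294375941157341)
top (238, 172, 18, 17) ((0.6649097800254822, 0.08851730078458786), 0.020968632772564888)
side (212, 333, 15, 13) ((0.4555911421775818, -0.3511265814304352), 0.01359645463526249)
side (68, 325, 36, 45) ((0.2170318067073822, -0.3475978970527649), 0.05577770620584488)
side (196, 271, 30, 23) ((0.43925386667251587, -0.2202364206314087), 0.029729843139648438)
```

>>> arm_command(series="0.3 0 0 0 0.056; 0.35 0 0 0 0.056; 0.35 0 0 0 0.056; 0.35 0 0 0 0.0567; 0.35 -0.06 -0.07 0 0; 0.35 -0.06 -0.07 0 0; 0.35 0 0 0.06 0; 0.35 0 0 0.06 0; 0.35 0 0 0 0; 0.35 0 0 0 0")

```text
clock: 12.9
position: [0.4879, 0.1082, 0.1017]
ee_rot: [0.752, 0.659, 0.0, 0.0]
ft_force: [-0.1, -0.0, 0.4]
grip_width: 0.649
grasp_force: 0.0
```

Run:
```python
from h import *
to(.4862,.1115,.036,yaw=-7.66)
c=shot('side')
cv2.imwrite('pics/s3.png',cv2.resize(c['pixels'][90:210,200:340,::-1],None,fx=5,fy=5,interpolation=cv2.INTER_CUBIC))
```

```text
t 12.9 p [0.4879 0.1082 0.1017] yaw -7.49 shift [ 0.0075 -0.0054  0.1643] spin 0.0009 tilt -1.0 w 0.649 F [-0.1 -0.   0.4] g 0.0 j7 -0.27
```

View pics/s3.png

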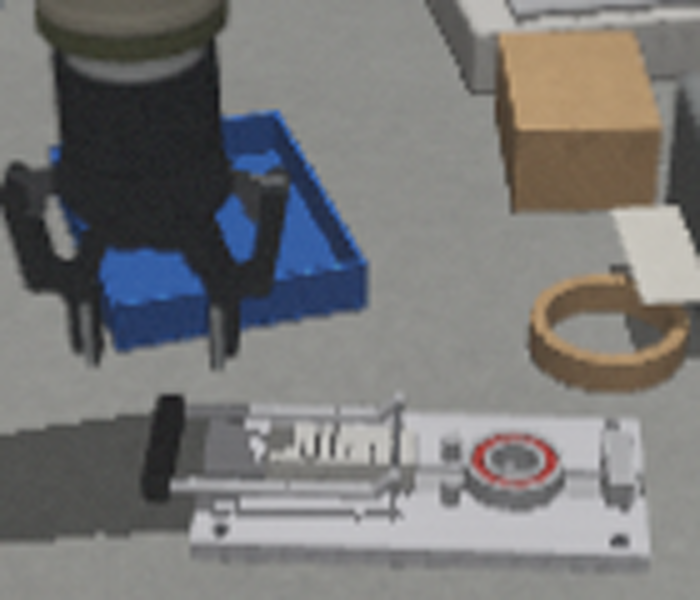

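The side crop shows the bearing lying flat at (515,465), between the pins at (452,455) and the anvil at (620,460). The open fingers straddle the bar at (163,450). Now I'll lower onto the bar and grip it.

>>> arm_command(series="0.35 0.0075 -0.0055 0.01 0.0009; 0.35 0 0 0.04 0; 0.35 0 0 0.04 0; 0.35 0 0 0.035 0; 0.35 0 0 0.02 0; 0.35 0 0 0.012 0; 0.35 0 0 0.005 0; 0.35 0 0 0 0; 0.4 0 0 0 0; 0.45 0 0 0 0", newtons=30)

```text
clock: 14.2
position: [0.4855, 0.1119, 0.0361]
ee_rot: [0.753, 0.658, 0.0, -0.0]
ft_force: [-0.2, 0.4, 0.2]
grip_width: 0.548
grasp_force: 0.0
```

>>> arm_command(series="0.55 0 0 0 0; 0.6 0 0 0 0; 0.65 0 0 0 0; 0.7 0 0 0 0; 0.75 0 0 0 0; 0.8 0 0 0 0; 0.85 0 0 0 0; 0.9 0 0 0 0; 0.95 0 0 0 0; 1 0 0 0 0")

```text
clock: 15.45
position: [0.4855, 0.1118, 0.036]
ee_rot: [0.753, 0.658, 0.0, 0.0]
ft_force: [1.4, -1.0, 2.7]
grip_width: 0.159
grasp_force: 30.4
```

```bash
cat >> h.py <<'E'
from scipy.optimize import minimize_scalar
O=np.array([.6035,.0971]);DX=np.array([.9911,-.1333]);DY=np.array([.1333,.9911])
def W(x,y,z): return [*(O+x*DX+y*DY),z]
def strip(c,f):
    "save a zoom of the tester with the side camera"
    cv2.imwrite('pics/'+f,cv2.resize(c['pixels'][140:210,200:340,::-1],None,fx=5,fy=5,interpolation=cv2.INTER_CUBIC))
E
python3 - <<'E'
from h import *
to(.4862,.1115,.037,yaw=-7.66)
E
```

```text
t 15.45 p [0.4855 0.1118 0.036 ] yaw -7.71 shift [-0.0005  0.0017 -0.0025] spin -0.0003 tilt -1.0 w 0.159 F [ 1.4 -1.   2.7] g 30.4 j7 -0.2
```

>>> arm_command(series="1 0 -0.0125 0 0; 1 0 -0.0125 0 0; 1 0 -0.0125 0 0; 1 0 -0.0125 0 0; 1 0 -0.0125 0 0; 1 0 -0.0125 0 0; 1 0 -0.0125 0 0; 1 0 -0.0125 0 0; 1 0 -0.0125 0 0; 1 0 0 0 0", newtons=50)

```text
clock: 16.7
position: [0.4411, 0.1178, 0.0361]
ee_rot: [0.753, 0.658, 0.001, 0.0]
ft_force: [5.9, -2.1, 1.9]
grip_width: 0.152
grasp_force: 54.0
```

Run:
```python
from h import *
to(*W(-.182,-.0,.036)[:2],.036,yaw=-7.66)
o=manip.get_obs();print('Fx',np.dot(o['ft_force'][:2],DX), 'tcp',(np.array(o['position'][:2])-O)@np.c_[DX,DY])
c=shot('side');strip(c,'s4.png')
for z in(.0,):
  for X in (.109,.081,.055): print(X,(proj(c,W(X,0,.031))-[200,140])*5)
```

```text
t 16.7 p [0.4411 0.1178 0.0361] yaw -7.72 shift [ 0.0028 -0.0457  0.0001] spin -0.0003 tilt -1.0 w 0.152 F [ 5.9 -2.1  1.9] g 54.0 j7 -0.29
Fx 6.127613756343658 tcp [-0.16374154 -0.00113056]
0.109 [597.82520248 201.75332277]
0.081 [543.23129098 200.14114993]
0.055 [492.53610268 198.65910413]
```

View pics/s4.png

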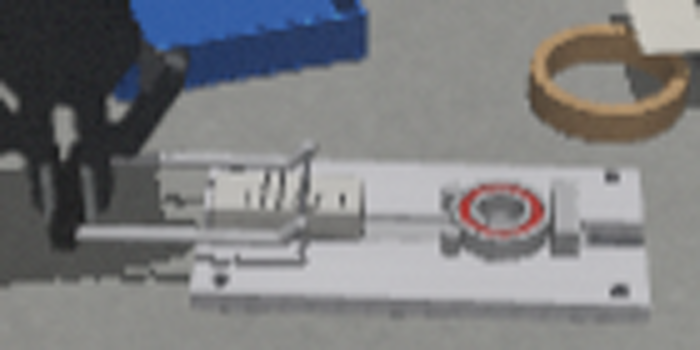

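The side crop shows the bearing at (503,210) pressed between the pins at (452,215) and the anvil at (565,215), with the pointer part-way. Force (6.1 N) and geometry (17.7 mm) agree, so about 18 mm more.

>>> arm_command(series="1 0 -0.0075 0 0; 1 0 -0.0075 0 0; 1 0 -0.0075 0 0; 1 0 -0.0075 0 0; 1 0 -0.0075 0 0; 1 0 -0.0075 0 0; 1 0 0 0 0; 1 0 0 0 0; 1 0 0 0 0; 1 0 0 0 0")

```text
clock: 18.0
position: [0.4244, 0.12, 0.0362]
ee_rot: [0.753, 0.658, 0.001, 0.001]
ft_force: [11.5, -1.4, -4.5]
grip_width: 0.149
grasp_force: 53.3
```

Run:
```python
from h import *
o=manip.get_obs();print(o['clock'],o['ft_force'],'Fx',np.dot(o['ft_force'][:2],DX), 'tcp',(np.array(o['position'][:2])-O)@np.c_[DX,DY])
c=shot('side')
cv2.imwrite('pics/s5.png',cv2.resize(c['pixels'][155:205,205:275,::-1],None,fx=10,fy=10,interpolation=cv2.INTER_CUBIC))
```

```text
18.0 [11.52721365 -1.43836267 -4.5146652 ] Fx 11.616355187823787 tcp [-0.18052647 -0.00115256]
```

View pics/s5.png

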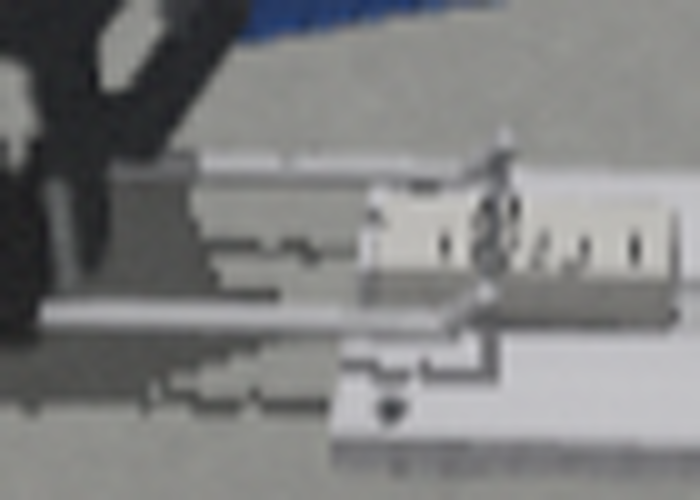

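The pointer, at (495,230), stands over the two long marks. I'll nudge it 0.8 mm and hold.

>>> arm_command(series="1 0 -0.002 0 0; 1 0 0 0 0; 1 0 0 0 0; 1 0 0 0 0; 1 0 0 0 0; 1 0 0 0 0; 1 0 0 0 0; 1 0 0 0 0; 1 0 0 0 0; 1 0 0 0 0")

```text
clock: 19.3
position: [0.4237, 0.1201, 0.0362]
ee_rot: [0.753, 0.658, 0.001, 0.001]
ft_force: [11.7, -2.5, -5.4]
grip_width: 0.152
grasp_force: 53.2
```

>>> arm_command(series="1 0 0 0 0; 1 0 0 0 0; 1 0 0 0 0; 1 0 0 0 0; 1 0 0 0 0; 1 0 0.01 0 0; 1 0 0.01 0 0; 1 0 0.01 0 0; 1 0 0.01 0 0; 1 0 0.01 0 0")

```text
clock: 20.55
position: [0.4427, 0.1176, 0.036]
ee_rot: [0.753, 0.658, 0.001, 0.0]
ft_force: [5.3, -2.5, 2.0]
grip_width: 0.151
grasp_force: 54.2
```

>>> arm_command(series="1 0 0.01 0 0; 1 0 0.01 0 0; 1 0 0.01 0 0; 1 0 0.01 0 0; 1 0 0.01 0 0; 1 0 0 0 0; 1 0 0 0 0; 1 0 0 0 0; 1 0 0 0 0; 1 0 0 0 0")

```text
clock: 21.8
position: [0.4613, 0.115, 0.0359]
ee_rot: [0.753, 0.658, -0.0, -0.0]
ft_force: [-0.2, -0.5, 8.9]
grip_width: 0.146
grasp_force: 55.1
```

>>> arm_command(series="1 0 0.005 0 0; 1 0 0.004 0 0; 1 0 0 0 0; 0.95 0 0 0 0; 0.9 0 0 0 0; 0.8 0 0 0 0; 0.7 0 0 0 0; 0.6 0 0 0 0; 0.5 0 0 0 0; 0.4 0 0 0 0", newtons=25)

```text
clock: 23.05
position: [0.4653, 0.1145, 0.0359]
ee_rot: [0.753, 0.658, -0.0, -0.0]
ft_force: [-0.9, -0.5, -0.7]
grip_width: 0.598
grasp_force: 0.0
```

>>> arm_command(series="0.35 0 0 0 0; 0.35 0 0 0 0; 0.35 0 0 -0.02 0; 0.35 0 0 -0.05 0; 0.35 0 0 -0.08 0; 0.35 0 0 -0.1 -0.055; 0.3 0 0 -0.05 -0.055; 0.2 0 0 0 -0.055; 0.2 0 0 0 -0.055; 0.2 0 0 0 -0.055")

```text
clock: 24.3
position: [0.4654, 0.1143, 0.1565]
ee_rot: [0.406, 0.914, 0.0, 0.0]
ft_force: [-0.3, -0.9, 0.5]
grip_width: 0.8
grasp_force: 0.0
```

>>> arm_command(series="0.2 0 0 0 -0.055; 0.2 0 0 0 -0.055; 0.2 0 0 0 -0.055; 0.2 0 0 0 -0.055; 0.2 0 0 0 -0.06; 0.2 0 0 0 0; 0.2 0 0 0 0; 0.2 0 0 0 0; 0.2 0 0 0 0; 0.2 0 0 0 0")

```text
clock: 25.55
position: [0.4653, 0.1145, 0.1559]
ee_rot: [-0.018, 1.0, 0.0, 0.0]
ft_force: [-0.8, -0.6, -1.1]
grip_width: 0.798
grasp_force: 0.0
```

Run:
```python
from h import *
t=shot('top');d=shot('side')
for n,c in(('top',t),('side',d)):
    h=cv2.cvtColor(c['pixels'],cv2.COLOR_RGB2HSV);H,S,V=h[...,0],h[...,1],h[...,2]
    red=(((H<8)|(H>172))&(S>90)&(V>60)).astype(np.uint8)
    for k in cv2.findContours(red,cv2.RETR_EXTERNAL,cv2.CHAIN_APPROX_NONE)[0]:
        if cv2.contourArea(k)>15: print(n,cv2.boundingRect(k),cv2.minEnclosingCircle(np.array([on(c,p[0],.027)[:2] for p in k],np.float32)))
print('nest',W(.055,0,.012))
to(.658,.09,.0375)
cv2.imwrite('pics/s6.png',cv2.resize(d['pixels'][140:210,205:345,::-1],None,fx=5,fy=5,interpolation=cv2.INTER_CUBIC))
```

```text
top (406, 364, 39, 33) ((0.210306316614151, -0.33856430649757385), 0.049880996346473694)
top (357, 267, 25, 25) ((0.4360467791557312, -0.20853455364704132), 0.029584091156721115)
top (238, 175, 17, 17) ((0.658184826374054, 0.0892176479101181), 0.020882951095700264)
side (212, 333, 15, 13) ((0.45588845014572144, -0.3510937988758087), 0.013309306465089321)
side (68, 325, 36, 45) ((0.2170318067073822, -0.3475978970527649), 0.05577770620584488)
side (196, 271, 30, 24) ((0.4394339621067047, -0.22037914395332336), 0.029947960749268532)
nest [np.float64(0.6580105), np.float64(0.0897685), 0.012]
t 25.65 p [0.4654 0.1145 0.1559] yaw 92.11 shift [-0.479  -0.0789  0.296 ] spin 0.0543 tilt -1.0 w 0.801 F [0.2 0.3 0.4] g 0.0 j7 1.33
```

View pics/s6.png

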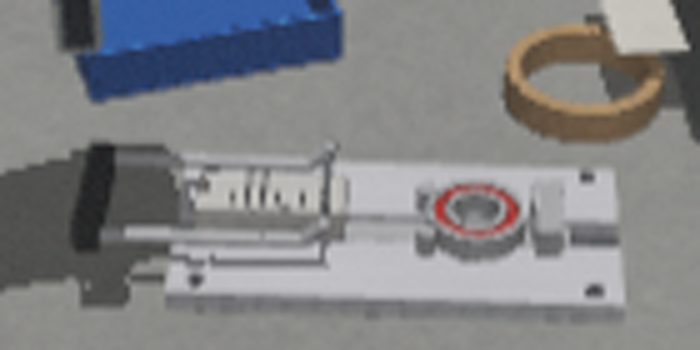

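The side crop shows the pointer at the zero mark (330,180), the bearing flat at (477,212) at the nest, and the anvil at (545,215) just clear. I'll fetch the bearing.

>>> arm_command(series="0.2 0 0 0 0.0543; 0.2 -0.08 0.002 0 0; 0.2 -0.1 0 0 0; 0.2 -0.1 0 0 0; 0.2 -0.1 0 0 0; 0.2 -0.08 0 0 0; 0.2 -0.0255 0 0.03 0; 0.2 0 0 0.05 0; 0.2 0 0 0.04 0; 0.2 0 0 0 0")

```text
clock: 26.9
position: [0.6562, 0.0899, 0.106]
ee_rot: [0.066, 0.998, -0.0, -0.002]
ft_force: [0.4, 0.3, 0.3]
grip_width: 0.801
grasp_force: 0.0
```

Run:
```python
from h import *
to(.658,.0895,.0375)
```

```text
t 26.9 p [0.6562 0.0899 0.106 ] yaw 82.39 shift [-0.0052 -0.0003  0.1713] spin 0.0003 tilt -1.0 w 0.801 F [0.4 0.3 0.3] g 0.0 j7 1.49
```

>>> arm_command(series="0.2 -0.004 0 0.03 0; 0.2 0 0 0.045 0; 0.2 0 0 0.04 0; 0.2 0 0 0.03 0; 0.2 0 0 0.015 0; 0.2 0 0 0.008 0; 0.2 0 0 0.003 0; 0.2 0 0 0 0; 0.4 0 0 0 0; 0.5 0 0 0 0", newtons=40)

```text
clock: 28.15
position: [0.6599, 0.0895, 0.0404]
ee_rot: [0.067, 0.998, 0.0, 0.0]
ft_force: [-1.8, -0.1, 6.0]
grip_width: 0.573
grasp_force: 40.3
```

>>> arm_command(series="0.6 0 0 0 0; 0.7 0 0 0 0; 0.7 0 0 0 0; 0.7 0 0 0 0; 0.7 0 0 0 0; 0.7 0 0 0 0; 0.7 0 0 -0.005 0; 0.7 0 0 -0.01 0; 0.7 0 0 -0.02 0; 0.7 0 0 -0.04 0", newtons=55)

```text
clock: 29.4
position: [0.6589, 0.089, 0.0698]
ee_rot: [0.067, 0.998, -0.0, -0.001]
ft_force: [-0.5, 0.2, -0.6]
grip_width: 0.563
grasp_force: 57.3
```

Run:
```python
from h import *
to(.5125,.345,.16)
```

```text
t 29.4 p [0.6589 0.089  0.0698] yaw 82.35 shift [ 0.4483  0.5855 -0.2252] spin 0.0 tilt -1.0 w 0.563 F [-0.5  0.2 -0.6] g 57.3 j7 1.51
```

>>> arm_command(series="0.7 0 0 -0.06 0; 0.7 0 0 -0.06 0; 0.7 0.01 0.02 -0.03 0; 0.7 0.06 0.08 0 0; 0.7 0.07 0.09 0 0; 0.7 0.07 0.09 0 0; 0.7 0.07 0.09 0 0; 0.7 0.07 0.09 0 0; 0.7 0.06 0.08 0 0; 0.7 0.03 0.04 0 0")

```text
clock: 30.65
position: [0.5139, 0.3452, 0.1294]
ee_rot: [0.065, 0.998, 0.0, -0.001]
ft_force: [0.2, -0.4, -1.8]
grip_width: 0.562
grasp_force: 57.3
```

>>> arm_command(series="0.7 0.008 0.005 0.02 0; 0.7 0 0 0.04 0; 0.7 0 0 0.05 0; 0.7 0 0 0.04 0; 0.7 0 0 0.03 0; 0.7 0 0 0.02 0; 0.7 0 0 0 0; 0.7 0 0 0 0; 0.7 0 0 0 0; 0.7 0 0 0 0")

```text
clock: 31.9
position: [0.5132, 0.3452, 0.0499]
ee_rot: [0.067, 0.998, 0.0, 0.0]
ft_force: [0.3, -0.0, -1.4]
grip_width: 0.562
grasp_force: 57.3
```

Run:
```python
from h import *
to(.5125,.345,.032)
```

```text
t 31.9 p [0.5132 0.3452 0.0499] yaw 82.36 shift [ 0.0016 -0.0007  0.0447] spin 0.0001 tilt -1.0 w 0.562 F [ 0.3 -0.  -1.4] g 57.3 j7 1.03
```

>>> arm_command(series="0.7 0 0 0.015 0; 0.7 0 0 0.01 0; 0.7 0 0 0.007 0; 0.7 0 0 0.005 0; 0.7 0 0 0.003 0; 0.7 0 0 0.002 0; 0.7 0 0 0.001 0; 0.7 0 0 0 0; 0.7 0 0 0 0; 0.7 0 0 0 0")

```text
clock: 33.15
position: [0.5131, 0.345, 0.0327]
ee_rot: [0.067, 0.998, 0.0, 0.0]
ft_force: [-2.4, -2.0, 6.3]
grip_width: 0.563
grasp_force: 58.4
```

Run:
```python
from h import *
to(.5125,.345,.032)
```

```text
t 33.15 p [0.5131 0.345  0.0327] yaw 82.35 shift [ 0.0016 -0.0003  0.0017] spin 0.0001 tilt -1.0 w 0.563 F [-2.4 -2.   6.3] g 58.4 j7 1.04
```

Touched down (6 N), so I'll release and retreat.

>>> arm_command(series="0.5 0 0 0 0; 0.4 0 0 0 0; 0.3 0 0 0 0; 0.2 0 0 0 0; 0.15 0 0 0 0; 0.15 0 0 -0.02 0; 0.15 0 0 -0.05 0; 0.15 0 0 -0.08 0; 0.15 0 0 -0.1 0; 0.15 0 0 -0.1 0")

```text
clock: 34.4
position: [0.5133, 0.3448, 0.1752]
ee_rot: [0.067, 0.998, 0.001, 0.0]
ft_force: [0.9, -0.3, 0.4]
grip_width: 0.854
grasp_force: 0.0
```

>>> arm_command(series="0.1 0 0 -0.1 0; 0.1 0 0.09 0 0; 0 0 0.09 0 0; 0 0 0.09 0 0; 0 0 0.09 0 0; 0 0 0.09 0 0; 0 0 0 0 0; 0 0 0 0 0; 0 0 0 0 0; 0 0 0 0 0")

```text
clock: 35.65
position: [0.5372, 0.5227, 0.2131]
ee_rot: [0.067, 0.998, 0.0, 0.0]
ft_force: [-0.2, 0.1, -0.3]
grip_width: 1.002
grasp_force: 0.0
```

Run:
```python
from h import *
to(.5,.4)
t=shot('top');d=shot('side')
for n,c in(('top',t),):
    h=cv2.cvtColor(c['pixels'],cv2.COLOR_RGB2HSV);H,S,V=h[...,0],h[...,1],h[...,2]
    red=(((H<8)|(H>172))&(S>90)&(V>60)).astype(np.uint8)
    for k in cv2.findContours(red,cv2.RETR_EXTERNAL,cv2.CHAIN_APPROX_NONE)[0]:
        if cv2.contourArea(k)>15: print(n,cv2.boundingRect(k),cv2.minEnclosingCircle(np.array([on(c,p[0],.019)[:2] for p in k],np.float32)))
cv2.imwrite('pics/s7.png',cv2.resize(d['pixels'][100:210,190:340,::-1],None,fx=5,fy=5,interpolation=cv2.INTER_CUBIC))
```

```text
t 35.65 p [0.5372 0.5227 0.2131] yaw 82.3 shift [ 5.120e-02 -3.165e-01 -2.000e-04] spin -0.0002 tilt -1.0 w 1.002 F [-0.2  0.1 -0.3] g 0.0 j7 0.8
top (406, 364, 39, 33) ((0.2085881531238556, -0.3407198190689087), 0.05022680386900902)
top (357, 267, 25, 25) ((0.43589672446250916, -0.2097867727279663), 0.029788900166749954)
top (131, 232, 17, 18) ((0.5115184187889099, 0.3436640799045563), 0.020958807319402695)
```

View pics/s7.png

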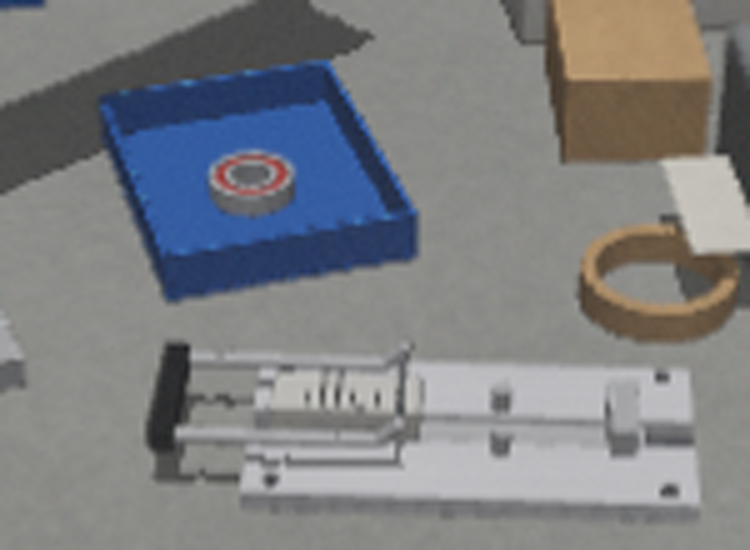

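The side crop shows the bearing lying flat in the middle of the tray at (252,180), and the pointer at zero at (405,375). The arm is clear, so I'll hand in.

```bash
python3 -c "
from h import *
print(manip.hand_in())"
```

```text
the job is handed in; nothing more can be done
None
```

The job is handed in, with no verdict returned: I held the bearing at about 12 N in the tester for over a second, eased the handle back to zero, and laid the bearing flat in the blue tray.

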